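Seat the S-hook in the drip stand's notch and hang the dip basket on it

TASK

Hang the wire basket of dyed spools up to drip over the bowl: take the S-hook off its wooden rest, hook it over the drip stand's crossbar and settle it down in the bar's notch so it cannot walk, let go of it, then hang the basket by its overhead hanger in the hook's lower curl. The bar is only clamped by hand, so find the bar and its notch by a light touch, never leaning on it with more than about two kilograms' weight (20 N), and set the basket down gently and leave it hanging still. Keep the spools in the basket and leave the bowl, the tape roll and the pen cup where they stand.

Things in the scene. Friction and masses are not known exactly. Their poses are not given: they have to be found in the camera images.
- drip_stand: Fixed steel drip stand: base plate, 16 mm column 360 mm high (axis at x +30, y +150 mm), a grey clamp head on it and a level flat steel crossbar on edge (10 mm thick in x, 12 mm high) with one notch in its top edge. Origin on the table; z up; the bar runs along the frame's y axis at x = 0, its free end towards -y, and the clamp head begins at y = +133 mm.
- bar_mid (a point): Middle of where the crossbar's notch may be: x 0, y 0, z 283 mm in the stand's frame. Head and bar were clamped by hand and their setting is NOT measured: the bar's top edge is anywhere from 18 mm below to 18 mm above this point and the notch's centre anywhere from -22 to +22 mm along y; look or feel for them.
- bar_end (a point): Nominal place of the upturned stop at the bar's free end: y -55 mm in the stand's frame, z 283 mm; it shifts together with the notch and stands 18 mm above the top edge, its inner face 51 mm from the notch's centre. The notch is 14.5 mm wide, 5.8 mm deep, square; the top edge is smooth and level from the stop to the clamp head.
- hook_rest: Fixed low wooden rest: base 75 x 160 x 18 mm, two 16 mm posts at y = +-62 mm and a 12 mm dowel along its y axis, the dowel's axis 125 mm above the table. Origin: centre of its underside. The S-hook waits on the dowel.
- s_hook: Loose S-hook bent from 8 mm round steel bar, 146 mm tall, 0.11 to 0.16 kg, flat in its x-z plane. Origin: inside top of the upper curl, z up, -x towards the robot. Upper curl: downward-open arch, inner radius 8 mm, short free tip on the +x side, ending at z -19 mm; the shank drops straight on the -x side (x -16 to -8 mm) to z -42, then slants across to +x. So a bar goes in from +x below the tip.
- hook_tab (a point): Grip point in the S-hook's flat steel tab (30 mm wide in x, 8 mm thick in y, from 8 to 46 mm above the hook's origin), 32 mm above the hook's origin. Pinch it across y. Held here, the fingertips stay 13 mm above the bearing point. On the 10 mm thick bar the curl settles with its origin 2 mm above the edge it bears on.
- hook_curl (a point): Where the axis of the basket's hanger comes to rest in the S-hook's lower curl: x 0, z -89 mm in the hook's frame. The curl is an upward-open arc, inner radius 8 mm, about x 0, z -84; its tip is on the -x side (x -14 mm, top at z -74). The shank slants from x -12, z -40 to x +12, z -72 above it, so the 17 mm wide mouth is entered slantwise, from -x above, about the point x -5, z -69.
- dip_basket: Loose wire basket, 100 (x) x 84 (y) x 61 mm, 0.16 to 0.26 kg plus two 25 g spools in it. Origin: centre of its underside, z up. A dark wooden stub handle, 10 mm wide (y) and 20 mm high, sticks out towards -x from x -50 to -117 mm, mid-height z 48 mm. A fixed overhead hanger of 6 mm wire stands in the plane x -2.5 mm.
- basket_handle (a point): Grip point on the basket's handle: x -98, y 0, z +48 mm in the basket's frame. Pinch it across y (10 mm thick). Held here the basket's weight turns the handle between the fingers: grip it firmly.
- basket_hanger (a point): Middle of the basket hanger's level top wire (its axis; it runs along y from -22 to +22 mm): x -2.5, y 0, z +92 mm in the basket's frame. The basket hangs about level under it.
- spool_a: Wooden thread spool, 31 mm across, 44 mm high, standing in the rear half of the basket. Origin: centre of its underside.
- spool_b: Wooden thread spool, 31 mm across, 44 mm high, standing in the front half of the basket. Origin: centre of its underside.
- bowl: Pink bowl, 162 mm across and 66 mm high, on the table under the crossbar's notch; leave it. Origin: centre of its underside.
- tape: Roll of tape, 108 mm across, 26 mm high, lying flat on the table; leave it. Origin: centre of its underside.
- pens: Cup full of pens and brushes, 90 mm across, 195 mm high; leave it. Origin: centre of its underside.
There are look-alikes about, which are no part of the job. Leave any purple look-alike of the spool_a alone.

How it is judged:
By the outcome, as a careful person would: the job done as asked, in the order asked, and still so for the second after the job is handed in, with the robot touching nothing.
It also fails if it takes over 72 s, if anything falls off the work surface, if the arm or the gripper's body presses on something with over 40 N, if the wrist force passes 120 N, or if a joint passes its speed limit or range.

ROBOT

A 7-joint arm with a two-finger parallel gripper is mounted at the origin on a cart in front of the work surface, level with it; the furniture and walls round the work are solid. World frame = base frame: x ahead of the robot, y to its left, z up, the work surface at z = 0. Lengths are in m, angles in degrees, forces in N, time in s.
With the tool pointing down it reaches from about 0.425 to 1.025 m from the base axis. Payload 3.6 kg.
Tool frame: the origin (TCP) lies at the very end of the fingers, on their centre line; the grasp point (between the pads) lies 19 mm behind it; z points along the fingers, y is the line along which they close (so a half turn about z gives the same grasp; the last joint's range is limited). The gripper opens to 85 mm and grips with 20 to 120 N. Pads are 22 mm wide; open, the fingers measure 114 mm over their backs; the gripper's body (76 mm by 85 mm) begins 54 mm behind the grasp point. The pads swing forward as they close: fully open they stand 13 mm farther back than shut.
Start: joints at [58.814, 33.873, 2.773, 92.16, -1.908, 54.013, -1.931], TCP at [0.316, -0.653, 0.192] pointing down, gripper open.
Joint ranges: [-153.93, 153.93], [-27.13, 128.08], [-72.61, 78.16], [10.71, 143.7], [-87.88, 267.88], [4.46, 118.87], [-176.78, 176.78]. Speed limits (degrees/s): [147.25, 147.25, 180, 180, 180, 180, 180].

INTERFACE

Orientations are given as [roll, pitch, yaw] about the fixed x, y, z axes, in that order (R = Rz(yaw) Ry(pitch) Rx(roll)).
In Python, from rig import manip, jaws, kinematics, vision, ticket, spotter, current_t, current_joint_positions, current_joint_vel, current_effort, current_ee_pos, current_ee_rot, current_ft_force, current_torque, current_width, current_gripper_force gives the robot as it stands. Calls block until the motion is done:
- manip.goto(position, orientation): joint-space move of the TCP to a pose.
- manip.servo_line(position, ori=None, speed=0.15, stop_force=None): straight line of the TCP; ori=None keeps the orientation; speed is the mean speed in m/s. With stop_force (N) it stops when the force on the tool has changed by that much, and returns True; else False.
- manip.move_joints(angles): joint-space move.
- jaws.set_gripper(opening, effort=None): finger opening in m; effort is the grip in N (None keeps the last); returns when the fingers have stopped.
- manip.sleep(seconds).
- kinematics.inverse_kinematics(position, orientation): joint angles nearest the present ones, or None.
- vision.camera(name): name is "side" or "top" or "wrist"; returns a dict with "image" (480x640x3 uint8, blue, green, red), "K" (3x3 intrinsics, pixels), "cam_to_world" (4x4, takes a point from camera to world coordinates); the wrist camera has in their place "mount" (4x4, takes a point from camera to tool coordinates, whose origin is the TCP and whose axes are the flange's). Camera axes: x right, y up, looking along -z (the intrinsics and any distortion apply to the point x, -y, -z); pixel columns grow to the right and rows downward; lengths in m; the calibration is good to about 2 mm. A picture is of the moment at which its call begins: read the wrist's pose just before it. There is no depth.
A pose or a line that the arm cannot do raises manip.MotionError and nothing moves.
- ticket.sign_off(): hands the job in; it is judged then, once.
Trained networks look in the newest picture that a camera, given by its name, has taken for a name from the list of things; names that differ only in an ending like _2 or _b are one class to them, and where a whole thing is asked for, a point or a joint stands for the part that bears it (a point fixed in the world has none). Each returns a list of dicts, best first, with "conf" (0 to 1); they miss things now and then, are a little off and sometimes report something else, mostly with a low value. They report only what shows in the picture. A call takes as long as a camera call. They do not tell look-alikes from the thing itself.
- spotter.regions_of(camera, label): "mask" (480x640 bool, what is visible of it) and "pixel" ([row, column] in pixels, amid what is visible of it).
Readings, each from a call of its own:
- current_t(): time.
- current_joint_positions(): joint angles.
- current_joint_vel(): joint speeds.
- current_effort(): joint torques, N m.
- current_ee_pos(): TCP position.
- current_ee_rot(): TCP orientation.
- current_ft_force(): force on the tool from outside, world axes, zero at the start.
- current_torque(): the same for the moment, N m.
- current_width(): finger opening in m.
- current_gripper_force(): force on a finger pad.
Only numpy, scipy, OpenCV 4.12 (cv2) and the standard library are available. Lean on these libraries where they do the work, as an engineer would, in place of code of your own. Each camera call takes 0.05 s, during which the arm holds its last target. There are 200 camera calls.

## Working session

There is one attempt and no reset: what is moved stays moved. The work goes in short steps, each a Python script; the robot and the scene stay as the last script left them, time stands still between calls to the robot, and variables do not carry over. Pictures are saved under pics/ and viewed, at most 10 in all, crops included, and the job is handed in when it is done.

```bash
ls; mkdir -p pics; python3 - <<'E'
from rig import *
import cv2,numpy as np
ims=[]
for c in ["side","top"]:
    r=vision.camera(c); cv2.imwrite(f"pics/{c}0.png",r["image"])
    print(c,np.round(r["K"],1).tolist(),np.round(r["cam_to_world"],3).tolist(),[k for k in r])
    for n in ["drip_stand","hook_rest","s_hook","dip_basket","basket_handle","spool_a","bowl","tape","pens"]:
        print(n,[(np.round(d["pixel"]).tolist(),round(d["conf"],2),int(d["mask"].sum())) for d in spotter.regions_of(c,n)][:4])
print(current_t(),current_ee_rot(),current_ft_force())
E
```

```text
pics
side [[538.6, 0.0, 319.9], [0.0, 538.6, 235.6], [0.0, 0.0, 1.0]] [[-0.965, 0.141, -0.221, 0.245], [-0.262, -0.56, 0.786, 1.006], [-0.013, 0.816, 0.578, 0.934], [0.0, 0.0, 0.0, 1.0]] ['image', 'K', 'cam_to_world']
drip_stand [([274.0, 245.0], 0.6, 2994)]
hook_rest [([213.0, 373.0], 0.89, 1120)]
s_hook [([176.0, 373.0], 0.72, 155)]
dip_basket [([403.0, 300.0], 0.16, 2223)]
basket_handle [([408.0, 304.0], 0.75, 2098), ([181.0, 374.0], 0.53, 274)]
spool_a [([360.0, 330.0], 0.76, 295), ([407.0, 309.0], 0.63, 298), ([365.0, 281.0], 0.62, 279), ([399.0, 284.0], 0.57, 248)]
bowl [([263.0, 290.0], 0.63, 2060)]
tape [([298.0, 360.0], 0.65, 1060), ([405.0, 296.0], 0.56, 1340)]
pens [([376.0, 219.0], 0.92, 2540)]
top [[479.3, 0.0, 324.8], [0.0, 479.3, 237.8], [0.0, 0.0, 1.0]] [[-0.024, 0.996, -0.086, 0.444], [-1.0, -0.023, 0.014, 0.001], [0.012, 0.086, 0.996, 1.281], [0.0, 0.0, 0.0, 1.0]] ['image', 'K', 'cam_to_world']
drip_stand [([187.0, 282.0], 0.82, 2609), ([211.0, 337.0], 0.36, 2750)]
hook_rest [([270.0, 466.0], 0.87, 1642)]
s_hook [([263.0, 481.0], 0.47, 162)]
dip_basket [([267.0, 185.0], 0.55, 853)]
basket_handle [([268.0, 183.0], 0.77, 1078)]
spool_a [([278.0, 238.0], 0.71, 85), ([243.0, 217.0], 0.57, 162), ([276.0, 185.0], 0.54, 168), ([262.0, 185.0], 0.43, 134)]
bowl [([212.0, 333.0], 0.7, 2936)]
tape [([296.0, 300.0], 0.61, 584)]
pens [([205.0, 169.0], 0.81, 1375)]
1.0 [1.79998579e+02 2.35153980e-03 2.58317049e+01] [ 0.15966206 -0.8801642  -0.37146317]
```

View pics/side0.png

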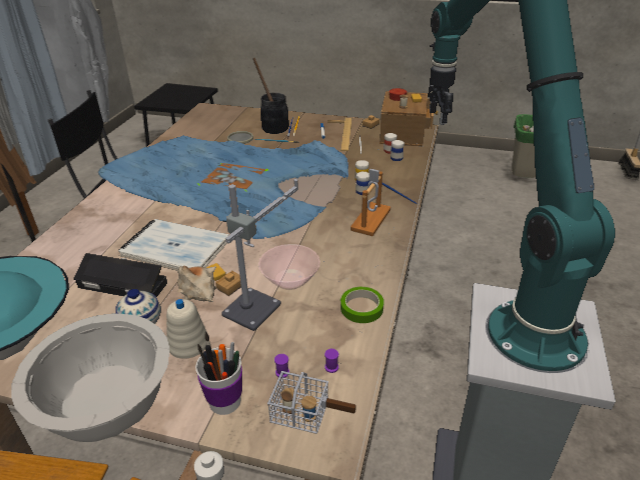

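View pics/top0.png

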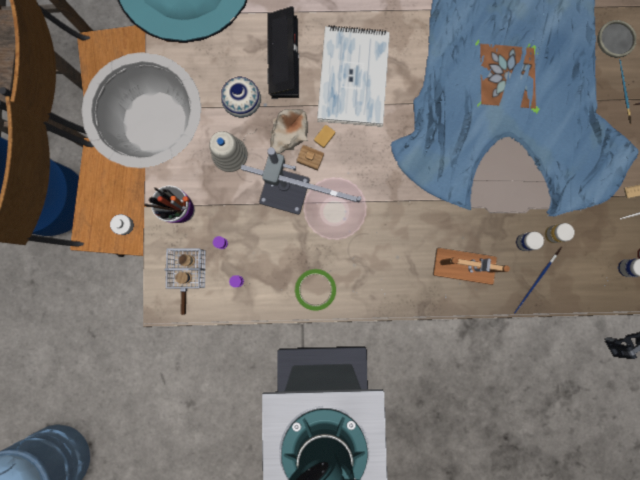

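Top view: the stand base is at (283,192), with its bar running from (240,167) to (360,198). The rest with the S-hook is at (470,265) and the basket at (185,268), handle towards the robot. Purple spools stand at (220,243) and (236,281). These are the look-alikes. Side view: bar from about (228,238) to (297,185), hook at (373,178), basket at (300,403).

Possible confusions:
- **Spools:** the purple ones at top (220,243) and (236,281) against the natural ones in the basket at (186,260) and (183,278). I want the basket ones.
- **Hook and stand:** only one of each.

Next is a close crop montage.

```bash
python3 - <<'E'
import cv2,numpy as np
t=cv2.imread("pics/top0.png");s=cv2.imread("pics/side0.png")
def c(im,x,y,w,h): 
    return cv2.resize(im[y:y+h,x:x+w],(400,300),interpolation=cv2.INTER_CUBIC)
# 4x / 
a=np.vstack([np.hstack([c(t,425,230,100,75),c(s,335,155,100,75)]),np.hstack([c(t,230,130,140,105),c(s,200,160,140,105)])])
cv2.imwrite("pics/m1.png",a)
E
```

```text
(no output)
```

View pics/m1.png

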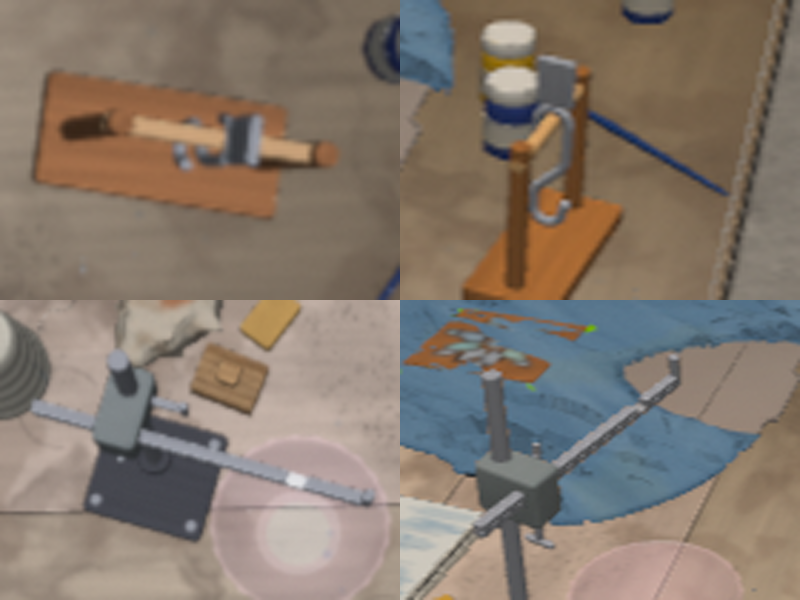

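The crop shows the tab upright on the dowel, and the notch as a bright gap at top (334,193) / side (284,197). The stop is at top (358.5,198). I'll triangulate these.

```bash
cat > h.py <<'E'
from rig import *
import numpy as np,cv2
from scipy.spatial.transform import Rotation as R
CAM={}
def cam(c):
    if c not in CAM:
        CAM[c]=vision.camera(c)
    return CAM[c]
def ray(r,u,v,M=None):
    K=r["K"];M=r["cam_to_world"] if M is None else M
    d=M[:3,:3]@np.array([(u-K[0,2])/K[0,0],-(v-K[1,2])/K[1,1],-1.]);return M[:3,3],d
def at_z(r,u,v,z,M=None):
    o,d=ray(r,u,v,M);return o+d*(z-o[2])/d[2]
def tri(rs):
    A=np.zeros((3,3));b=np.zeros(3)
    for o,d in rs:
        d=d/np.linalg.norm(d);P=np.eye(3)-np.outer(d,d);A+=P;b+=P@o
    x=np.linalg.solve(A,b)
    return x,[np.linalg.norm(np.cross(x-o,d/np.linalg.norm(d))) for o,d in rs]
def proj(r,p,M=None):
    M=r["cam_to_world"] if M is None else M
    q=np.linalg.inv(M)@np.append(p,1);K=r["K"]
    return np.array([K[0,2]-K[0,0]*q[0]/q[2],K[1,2]+K[1,1]*q[1]/q[2]])
def toolM():
    M=np.eye(4);M[:3,:3]=R.from_euler('xyz',current_ee_rot(),degrees=True).as_matrix();M[:3,3]=current_ee_pos();return M
def wrist(name=None):
    T=toolM();r=vision.camera("wrist");r["cam_to_world"]=T@r["mount"]
    if name:
        cv2.imwrite(f"pics/{name}.png",r["image"]);np.savez(f"{name}.npz",K=r["K"],cam_to_world=r["cam_to_world"])
    return r
def load(n): return dict(np.load(n+".npz"))
E
python3 - <<'E'
from h import *
np.set_printoptions(precision=4,suppress=True)
t,s=cam("top"),cam("side")
np.savez("top.npz",K=t["K"],cam_to_world=t["cam_to_world"]);np.savez("side.npz",K=s["K"],cam_to_world=s["cam_to_world"])
print("notch",tri([ray(t,334,193),ray(s,284,197)]))
print("stop",tri([ray(t,358.5,198),ray(s,295.5,181.7)]))
c=lambda x,y:(425+x*.25,230+y*.25)
P=np.array([at_z(t,*c(*q),.018) for q in [(47,70),(285,105),(272,217),(35,180)]])
print("rest",P,P.mean(0),"edges",np.linalg.norm(np.diff(P,axis=0),axis=1), "long dir",P[0]-P[1]+P[3]-P[2])
print("tab",at_z(t,*c(242,138),.125+.006+.046-.008),"dowel",at_z(t,*c(130,127),.131),at_z(t,*c(310,153),.131))
e=lambda x,y:(230+x*.35,130+y*.35)
P=np.array([at_z(t,*e(*q),.01) for q in [(105,108),(228,135),(205,240),(85,208)]])
print("base",P,P.mean(0))
print("col top",at_z(t,*e(118,60),.36))
o,_=ray(t,0,0)
print("handle",[at_z(t,u,v,.058) for u,v in [(184,312),(184,291)]])
print("wristmount",vision.camera("wrist")["mount"])
E
```

```text
notch (array([ 0.6264, -0.0354,  0.2667]), [np.float64(0.000979091187146368), np.float64(0.0009790911871464891)])
stop (array([ 0.6122, -0.0861,  0.2825]), [np.float64(0.00047583464989148173), np.float64(0.00047583464989169776)])
rest [[ 0.5203 -0.3123  0.018 ]
 [ 0.4933 -0.4692  0.018 ]
 [ 0.4198 -0.4565  0.018 ]
 [ 0.4479 -0.3011  0.018 ]] [ 0.4703 -0.3848  0.018 ] edges [0.1592 0.0746 0.1579] long dir [0.055  0.3123 0.    ]
tab [ 0.4688 -0.3868  0.169 ] dowel [ 0.4779 -0.3328  0.131 ] [ 0.4597 -0.4406  0.131 ]
base [[0.7464 0.135  0.01  ]
 [0.7181 0.0197 0.01  ]
 [0.6189 0.0434 0.01  ]
 [0.6517 0.155  0.01  ]] [0.6838 0.0883 0.01  ]
col top [0.6964 0.0887 0.36  ]
handle [array([0.3703, 0.3432, 0.058 ]), array([0.4229, 0.3432, 0.058 ])]
wristmount [[ 0.      0.9515  0.3075  0.0785]
 [ 1.     -0.0004  0.0011 -0.0008]
 [ 0.0012  0.3075 -0.9515 -0.1824]
 [ 0.      0.      0.      1.    ]]
```

Checks: rest base edges come out at 159 x 75 mm (expected 160 x 75), and the notch and bar are consistent with the stand's column. Next I'll look close with the wrist camera above the hook.

```bash
python3 - <<'E'
from h import *
np.set_printoptions(precision=4,suppress=True)
manip.goto([0.469,-0.386,0.25],[180,0,-10])
r=wrist("w1"); print(r["K"][0],current_t(),current_joint_positions())
for d in spotter.regions_of("wrist","s_hook"): print(d["pixel"],d["conf"],d["mask"].sum())
E
```

```text
[407.6243   0.     321.9875] 2.3917 [ 26.9896  22.0565  11.2898 104.8804  -5.1732  53.5514 -59.5689]
[220.6, 324.1] 0.65 885
```

View pics/w1.png

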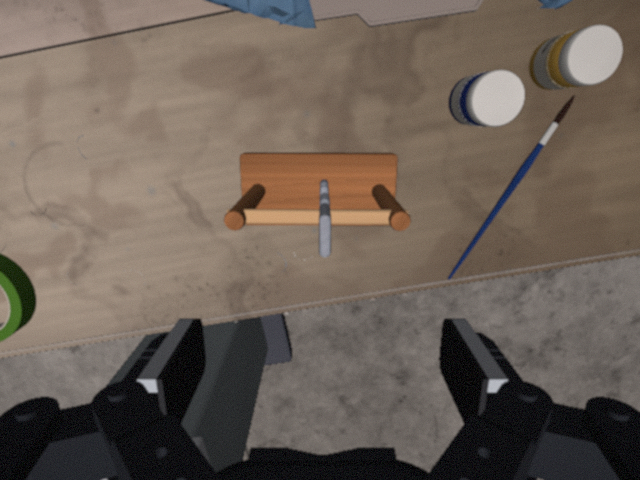

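The wrist view shows the tab edge-on at (325,232), square to the dowel, which runs along row 216. Locating it exactly.

```bash
python3 - <<'E'
from h import *
np.set_printoptions(precision=4,suppress=True)
r=load("w1")
for u,v,z in [(325,212,.177),(325,255,.177),(325,190,.12),(234,218,.137),(400,218,.137),(248,216,.131),(390,217,.131)]: print(u,v,at_z(r,u,v,z))
im=cv2.imread("pics/w1.png");cv2.imwrite("pics/m2.png",cv2.resize(im[165:275,215:415],(800,440),interpolation=cv2.INTER_CUBIC))
t=np.array([np.cos(np.radians(-10)),np.sin(np.radians(-10)),0])
c=np.array([.469,-.386,0])
for dx,z in [(-.015,.177),(.015,.177),(0,.163),(0,.131)]: print(dx,z,proj(r,c+t*dx+[0,0,z]))
E
```

```text
325 212 [ 0.4841 -0.3914  0.177 ]
325 255 [ 0.4552 -0.3863  0.177 ]
325 190 [ 0.4876 -0.3924  0.12  ]
234 218 [ 0.4818 -0.3223  0.137 ]
400 218 [ 0.4601 -0.4444  0.137 ]
248 216 [ 0.4802 -0.3316  0.131 ]
390 217 [ 0.4605 -0.4379  0.131 ]
-0.015 0.177 [320.9095 257.0377]
0.015 0.177 [320.8189 213.1829]
0 0.163 [320.9132 229.5634]
0 0.131 [321.0079 217.9248]
```

View pics/m2.png

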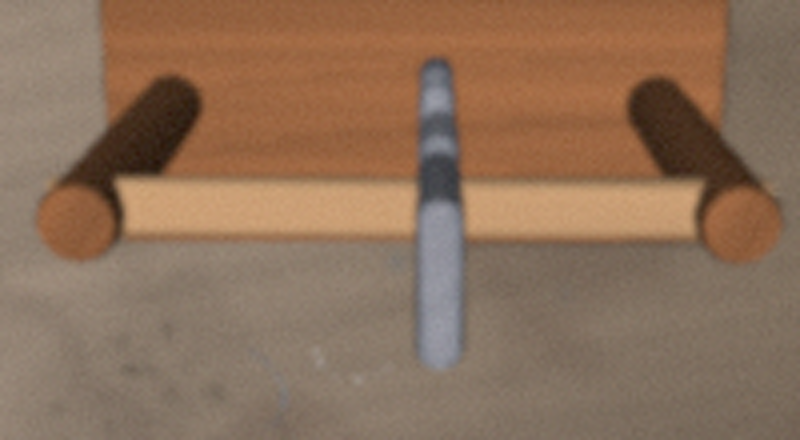

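Tab centre is (0.468,-0.3886), yaw -10. Grasping now, then lift and draw it off towards -x.

```bash
cat >> h.py <<'E'
def ax(yaw): 
    a=np.radians(yaw);return np.array([np.cos(a),np.sin(a),0]),np.array([-np.sin(a),np.cos(a),0])
E
python3 - <<'E'
from h import *
np.set_printoptions(precision=4,suppress=True)
x,y=ax(-10)
jaws.set_gripper(.04,40)
p=np.array([.468,-.3886,.144])
print(manip.servo_line(p,speed=.12,stop_force=6),current_ee_pos())
jaws.set_gripper(0,60); print("w",current_width(),current_gripper_force(),current_ft_force())
print(manip.servo_line(p+[0,0,.025],speed=.08,stop_force=8),current_ft_force())
print(manip.servo_line(p+[0,0,.025]-x*.055,speed=.1,stop_force=6),current_ft_force())
manip.servo_line(p+[0,0,.18]-x*.055,speed=.2)
# bar view
b=np.array([.6264,-.0354,.268]);bx,by=ax(-15.7)
q=b-bx*.075; q[2]=.268+.013+.06
manip.goto(q,[180,0,-15.7])
r=wrist("w2");print(current_t(),current_width(),current_ee_pos(),current_ft_force(),current_joint_positions())
for s in [-.051,-.0072,.0072,.133]: print(s,proj(r,b+by*s))
E
```

```text
False [ 0.4686 -0.3891  0.1447]
w 7.303009685276281e-05 0.0 [0.7479 0.4823 0.2705]
False [ 0.5306 -0.6925  0.4979]
False [ 0.4356 -0.2729  0.5836]
8.0417 0.00019260526224966493 [ 0.554  -0.0172  0.3408] [ 0.0456 -0.3253  0.0725] [  -4.7654   12.9275    2.2452  104.4211   -0.5095   62.6935 -108.2194]
-0.051 [404.7401 116.2913]
-0.0072 [331.4351 116.4883]
0.0072 [307.3366 116.553 ]
0.133 [ 96.848  117.1186]
```

View pics/w2.png

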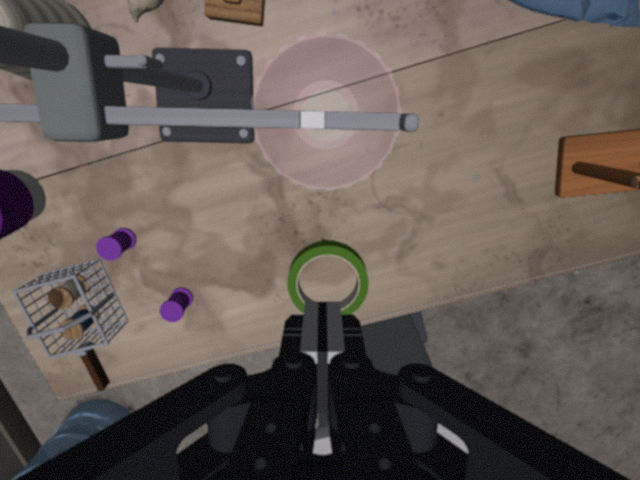

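The width is 0, so the grasp missed the hook. Checking the hook's state and zooming on the notch.

```bash
python3 - <<'E'
from h import *
s=vision.camera("side")["image"];w=cv2.imread("pics/w2.png")
c=lambda im,x,y,ww,hh:cv2.resize(im[y:y+hh,x:x+ww],(400,300),interpolation=cv2.INTER_CUBIC)
t=vision.camera("top")["image"]
cv2.imwrite("pics/m3.png",np.vstack([np.hstack([c(s,335,155,100,75),c(t,425,230,100,75)]),np.hstack([c(w,290,75,160,120)[:, :400],c(s,255,165,60,45)])]))
E
```

```text
(no output)
```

View pics/m3.png

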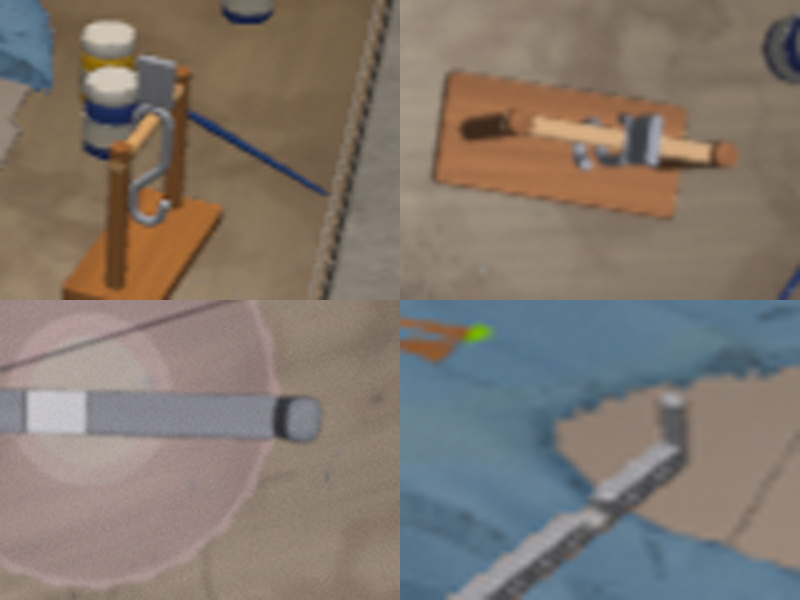

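The hook is still on its dowel, moved about 2 mm. I'll triangulate the bar from three views and retry the grasp, checking the finger width as it goes.

```bash
python3 - <<'E'
from h import *
np.set_printoptions(precision=4,suppress=True)
t,s,w=load("top"),load("side"),load("w2")
print(tri([ray(t,334,193),ray(s,285,196.2),ray(w,312.4,119.8)]),tri([ray(s,285,196.2),ray(w,312.4,119.8)]))
print("stop base",tri([ray(s,294,187.2),ray(w,400,121)]))
for z in (.266,.27,.274): print(z,at_z(w,150,115.5,z),at_z(w,400,121,z),at_z(w,312.4,119.8,z))
jaws.set_gripper(.04,40);print("w",current_width())
manip.goto([.468,-.389,.26],[180,0,-10])
print(current_joint_positions(),current_width(),current_t())
a=wrist("w3")
manip.servo_line([.468,-.389,.146],speed=.12,stop_force=6);print(current_ee_pos(),current_width(),current_ft_force())
b=wrist("w4")
c=lambda im:cv2.resize(im[120:480,120:520],(400,360))
cv2.imwrite("pics/m4.png",np.hstack([c(a["image"]),c(b["image"])]))
E
```

```text
(array([ 0.6248, -0.0333,  0.2706]), [np.float64(0.0024351756010853594), np.float64(0.0027737577427450763), np.float64(0.0025603151014695832)]) (array([ 0.6237, -0.0317,  0.2712]), [np.float64(0.002212726716533533), np.float64(0.0022127267165336)])
stop base (array([ 0.6124, -0.08  ,  0.2707]), [np.float64(0.0016483314302813933), np.float64(0.0016483314302813946)])
0.266 [0.6548 0.0625 0.266 ] [ 0.6106 -0.0815  0.266 ] [ 0.6257 -0.0308  0.266 ]
0.27 [0.6544 0.0609 0.27  ] [ 0.6109 -0.0808  0.27  ] [ 0.6258 -0.0309  0.27  ]
0.274 [0.654  0.0594 0.274 ] [ 0.6112 -0.0802  0.274 ] [ 0.6258 -0.031   0.274 ]
w 0.04020941700425315
[ 26.1114  21.6029  12.4417 104.1579  -5.6569  54.8134 -58.8831] 0.03992644056200507 10.0667
[ 0.4686 -0.3895  0.1467] 0.04025697626560783 [-0.201  -0.4551 -0.7299]
```

View pics/m4.png

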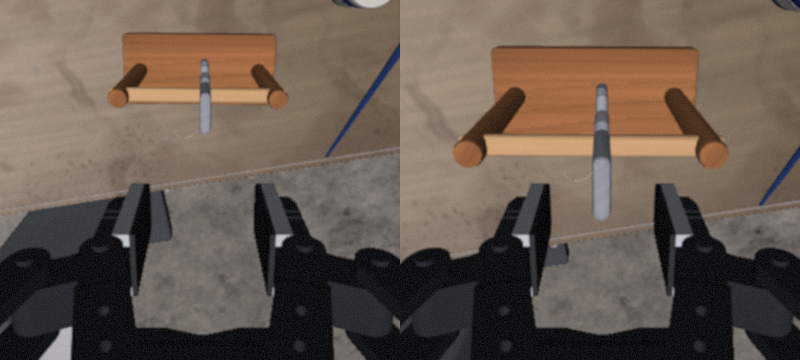

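The tab's image suggests it lies farther ahead or lower than the pads. I'll triangulate its near end from w3 and w4.

```bash
python3 - <<'E'
from h import *
np.set_printoptions(precision=4,suppress=True)
a,b=load("w3"),load("w4")
print("near end",tri([ray(a,325,251),ray(b,321,337)]))
print("post L",tri([ray(a,238,217),ray(b,189,272)]),"post R",tri([ray(a,398,218),ray(b,432,273)]))
x,y=ax(-10);c=np.array([.468,-.3886,0])
for r in (a,b):
  print([proj(r,c+x*d+[0,0,z]) for d,z in [(-.015,.177),(.015,.177),(-.015,.139),(0,.131)]])
  # fingertip TCP
print(proj(b,np.array([.4686,-.3895,.1467])))
print(a["cam_to_world"],b["cam_to_world"])
# light column search for tab rows
for n in ("w3","w4"):
  im=cv2.imread(f"pics/{n}.png");g=im[:, 318:328].astype(int);print(n,[(i,g[i].mean(0).astype(int).tolist()) for i in range(180,350,5)])
E
```

```text
near end (array([ 0.4556, -0.3862,  0.1767]), [np.float64(0.0001357639214598555), np.float64(0.0001357639214598826)])
post L (array([ 0.4812, -0.3231,  0.1384]), [np.float64(3.878532553629251e-05), np.float64(3.878532553627746e-05)]) post R (array([ 0.4587, -0.4441,  0.1366]), [np.float64(0.0003041376544355243), np.float64(0.00030413765443551685)])
[array([325.0596, 254.3846]), array([325.2802, 212.0668]), array([324.7928, 238.0984]), array([324.8333, 216.886 ])]
[array([321.7585, 342.3255]), array([321.7474, 277.087 ]), array([321.7999, 302.5189]), array([321.8036, 269.6196])]
[323.4022 280.1436]
[[-0.1711  0.9377  0.3025  0.5463]
 [-0.9853 -0.1623 -0.0542 -0.4005]
 [-0.0017 -0.3073  0.9516  0.4426]
 [ 0.      0.      0.      1.    ]] [[-0.1736  0.9373  0.3021  0.5454]
 [-0.9848 -0.1652 -0.0533 -0.4023]
 [-0.     -0.3068  0.9518  0.3292]
 [ 0.      0.      0.      1.    ]]
w3 [(180, [76, 90, 117]), (185, [107, 110, 124]), (190, [134, 134, 148]), (195, [86, 90, 102]), (200, [120, 120, 129]), (205, [72, 75, 88]), (210, [84, 88, 96]), (215, [140, 140, 148]), (220, [148, 146, 152]), (22
[... 675 characters left out ...]
, 170]), (200, [69, 106, 161]), (205, [74, 78, 90]), (210, [115, 109, 111]), (215, [123, 116, 117]), (220, [149, 140, 141]), (225, [150, 141, 142]), (230, [121, 114, 116]), (235, [93, 87, 87]), (240, [102, 95, 94]), (245, [143, 134, 132]), (250, [94, 87, 87]), (255, [74, 68, 68]), (260, [74, 69, 68]), (265, [75, 70, 69]), (270, [76, 72, 70]), (275, [80, 75, 74]), (280, [152, 142, 142]), (285, [158, 148, 148]), (290, [159, 149, 148]), (295, [159, 149, 149]), (300, [160, 150, 149]), (305, [161, 151, 151]), (310, [162, 152, 152]), (315, [159, 149, 148]), (320, [162, 152, 151]), (325, [165, 155, 154]), (330, [163, 153, 152]), (335, [160, 150, 149]), (340, [110, 116, 126]), (345, [95, 110, 126])]
```

The geometry confirms the tab is between the pads: near end (0.4556,-0.3862,0.177). Closing in steps to see what happens.

```bash
python3 - <<'E'
from h import *
np.set_printoptions(precision=4,suppress=True)
for o in (.02,.012,.006):
    jaws.set_gripper(o,40);print(o,current_width(),current_gripper_force(),current_ft_force(),current_ee_pos(),current_t())
b=wrist("w5")
cv2.imwrite("pics/w5c.png",b["image"][180:480,160:480])
g=b["image"][:,310:330].mean(1).astype(int);print([(i,g[i].tolist()) for i in range(200,400,8)])
E
```

```text
0.02 0.02003635918438912 0.0 [ 0.4154  0.3637 -0.5832] [ 0.4681 -0.3891  0.1463] 11.6
0.012 0.012204707074496913 0.0 [-0.329  -0.2211  0.097 ] [ 0.468 -0.389  0.146] 11.85
0.006 0.006220116896139013 0.0 [ 0.1604 -0.406   1.4791] [ 0.468 -0.389  0.146] 12.0833
[(200, [68, 105, 161]), (208, [91, 104, 129]), (216, [111, 121, 144]), (224, [116, 123, 142]), (232, [82, 91, 112]), (240, [94, 100, 115]), (248, [108, 111, 124]), (256, [77, 81, 88]), (264, [83, 88, 97]), (272, [83, 88, 95]), (280, [138, 133, 134]), (288, [145, 140, 142]), (296, [147, 140, 142]), (304, [129, 121, 119]), (312, [128, 121, 120]), (320, [127, 119, 118]), (328, [125, 118, 117]), (336, [116, 110, 109]), (344, [75, 86, 99]), (352, [92, 100, 111]), (360, [91, 94, 100]), (368, [90, 93, 99]), (376, [93, 96, 103]), (384, [98, 101, 108]), (392, [99, 103, 109])]
```

View pics/w5c.png

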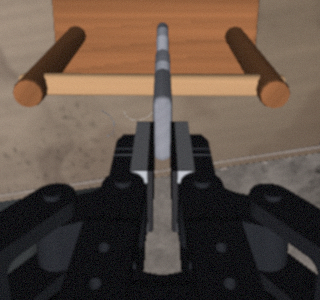

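The finger gap in this image (about 19 px for 6 mm) puts the visible fingertips some 30 mm short of the reported TCP, so the fingers probably closed above the tab. I'll test this by descending with a light stop force.

```bash
python3 - <<'E'
from h import *
np.set_printoptions(precision=4,suppress=True)
jaws.set_gripper(.03,40)
for z in (.134,.122,.112):
    hit=manip.servo_line([.468,-.389,z],speed=.04,stop_force=3)
    jaws.set_gripper(.005,40)
    print(z,hit,current_ee_pos(),current_width(),current_gripper_force(),current_ft_force(),current_t())
    if hit or current_width()>.0065: break
    jaws.set_gripper(.03,40)
E
```

```text
0.134 False [ 0.4681 -0.3891  0.1342] 0.006163972265183722 39.06497418880463 [ 0.6302 -0.0374  0.3067] 13.2833
0.122 False [ 0.4681 -0.3891  0.1222] 0.006607900316707335 41.78161561489105 [ 0.0879 -0.094   0.1814] 14.4167
```

That settles it: the pads bite only from TCP ≤ 0.134, so the fingertips end about 35 mm above the reported TCP. I'll regrasp lower at 0.110, with the tips about 13 mm above bearing, then take the hook off.

```bash
python3 - <<'E'
from h import *
np.set_printoptions(precision=4,suppress=True)
x,y=ax(-10)
jaws.set_gripper(.03,40)
p=np.array([.4685,-.389,.110])
hit=manip.servo_line(p,speed=.06,stop_force=3)
p=current_ee_pos()
jaws.set_gripper(0,90)
p=np.array(current_ee_pos());print(hit,p,current_width(),current_gripper_force(),current_ft_force())
f0=np.array(current_ft_force())
print(manip.servo_line(p+[0,0,.025],speed=.06,stop_force=8),current_ft_force(),current_width())
print(manip.servo_line(p+[0,0,.025]-x*.055,speed=.1,stop_force=5),current_ft_force(),current_width())
manip.servo_line(p+[0,0,.16]-x*.055,speed=.2)
bx,by=ax(-16);b=np.array([.6258,-.031,.271])
q=b-bx*.10;q[2]=p[2]-.131+b[2]+.03
manip.goto(q,[180,0,-16])
print(current_t(),current_width(),current_ee_pos(),current_ft_force(),current_joint_positions())
r=wrist("w6");s=vision.camera("side")["image"];
for d in spotter.regions_of("side","s_hook")[:2]: print(d["pixel"],d["conf"])
c=lambda im,x,y,w,h:cv2.resize(im[y:y+h,x:x+w],(400,300),interpolation=cv2.INTER_CUBIC)
cv2.imwrite("pics/m5.png",np.vstack([np.hstack([c(r["image"],0,0,640,480),c(s,220,130,160,120)]),np.hstack([c(r["image"],240,100,160,120),c(r["image"],240,280,160,120)])]))
E
```

```text
False [ 0.4686 -0.3892  0.1102] 0.006776486096426286 87.79085040092468 [ 0.2517  0.0901 -0.8214]
False [-0.4168 -0.0586 -0.6872] 0.006536648854068711
False [ 0.1003  0.7867 -0.8934] 0.006545861227753763
18.9917 0.006655488773801705 [ 0.5295 -0.0052  0.2799] [-0.0687 -0.2464 -0.923 ] [  -8.7641   13.9671    5.3733  111.9241   -1.5315   54.2161 -108.7871]
[202.3, 321.0] 0.77
```

The hook is held (weight about 1 N) and standing off the bar. I'll refine the notch and bar direction numerically from the w6 image.

```bash
python3 - <<'E'
from h import *
np.set_printoptions(precision=4,suppress=True)
for n in ("w2","w6"):
    r=load(n);im=cv2.imread(f"pics/{n}.png").astype(int)
    g=im.sum(2)/3
    b=np.array([.6258,-.031,.271]);pc=proj(r,b);print(n,"pred",pc)
    # bar is bluish-grey: b>=r ; find rows per column
    def mid(u):
        v0=int(pc[1]);col=im[max(0,v0-40):v0+40,u-1:u+2].mean(1);m=(col[:,0]-col[:,2]>3)&(col.mean(1)>90)
        i=np.where(m)[0]
        return (max(0,v0-40)+i.min(),max(0,v0-40)+i.max(),len(i)) if len(i)>4 else None
    print([(u,mid(u)) for u in list(range(170,300,20))+list(range(330,410,10))])
    v=int(round(pc[1]))+2
    print("row",v,[(u,int(g[v-4:v+5,u].mean())) for u in range(int(pc[0])-24,int(pc[0])+24,2)])
    print("stop",[(u,int(g[v-4:v+5,u].mean())) for u in range(int(pc[0])+75,int(pc[0])+125,3)])
E
```

```text
w2 pred [312.4889 119.7366]
[(170, (np.int64(108), np.int64(133), 22)), (190, (np.int64(108), np.int64(125), 18)), (210, (np.int64(109), np.int64(126), 18)), (230, (np.int64(109), np.int64(126), 18)), (250, (np.int64(110), np.int64(127), 18)), (270, (np.int64(110), np.int64(126), 17)), (290, (np.int64(112), np.int64(127), 16)), (330, (np.int64(113), np.int64(127), 15)), (340, (np.int64(113), np.int64(128), 16)), (350, (np.int64(113), np.int64(128), 16)), (360, (np.int64(113), np.int64(128), 16)), (370, (np.int64(113), np.int64(128), 16)), (380, (np.int64(113), np.int64(128), 16)), (390, (np.int64(114), np.int64(129), 16)), (400, None)]
row 122 [(288, 138), (290, 137), (292, 138), (294, 138), (296, 139), (298, 130), (300, 140), (302, 195), (304, 198), (306, 198), (308, 197), (310, 197), (312, 197), (314, 196), (316, 197), (318, 197), (320, 197), (322, 195), (324, 158), (326, 133), (328, 138), (330, 137), (332, 137), (334, 135)]
stop [(387, 137), (390, 135), (393, 136), (396, 137), (399, 90), (402, 49), (405, 106), (408, 135), (411, 135), (414, 132), (417, 117), (420, 127), (423, 129),
[... 468 characters left out ...]
p.int64(46), np.int64(69), 24)), (370, (np.int64(46), np.int64(70), 25)), (380, (np.int64(47), np.int64(70), 24)), (390, (np.int64(47), np.int64(70), 24)), (400, (np.int64(47), np.int64(70), 24))]
row 60 [(294, 135), (296, 135), (298, 134), (300, 111), (302, 155), (304, 195), (306, 194), (308, 195), (310, 195), (312, 194), (314, 194), (316, 194), (318, 194), (320, 194), (322, 193), (324, 193), (326, 194), (328, 194), (330, 193), (332, 194), (334, 154), (336, 121), (338, 133), (340, 134)]
stop [(393, 133), (396, 131), (399, 132), (402, 132), (405, 131), (408, 131), (411, 130), (414, 131), (417, 132), (420, 131), (423, 131), (426, 132), (429, 130), (432, 131), (435, 130), (438, 89), (441, 47)]
```

```bash
python3 - <<'E'
from h import *
np.set_printoptions(precision=4,suppress=True)
r=load("w6");n=at_z(r,318.2,57.7,.272);print("notch",n, at_z(load("w2"),312.5,120,.272))
n=(n+at_z(load("w2"),312.5,120,.272))/2; n[2]=0
bx,by=ax(-17)
OZ=.0208   # hook origin z - tcp z
o=[180,0,-17]
q=n-bx*.07;q[2]=.272+.0245-OZ
manip.servo_line(q,ori=o,speed=.1)
f0=np.array(current_ft_force())
q2=n-bx*.001;q2[2]=q[2]
print("in",manip.servo_line(q2,speed=.05,stop_force=2.5),current_ee_pos(),np.array(current_ft_force())-f0)
np.save("n.npy",n)
q3=q2.copy();q3[2]=.272-.0058-.006-OZ
print("down",manip.servo_line(q3,speed=.02,stop_force=3),current_ee_pos(),np.array(current_ft_force())-f0,current_width(),current_t())
E
```

```text
notch [ 0.6258 -0.0308  0.272 ] [ 0.6257 -0.031   0.272 ]
in False [ 0.6245 -0.0305  0.2757] [-0.0351 -0.2419 -0.4784]
down True [ 0.6259 -0.0308  0.2476] [1.0592 0.675  1.6956] 0.0061090472111806965 22.4083
```

Contact is at hook-origin z=0.2684, which matches seated in the notch (0.2682 expected). Confirming with a light sideways wiggle.

```bash
python3 - <<'E'
from h import *
np.set_printoptions(precision=4,suppress=True)
bx,by=ax(-17)
p=np.array(current_ee_pos());print(p,current_ft_force())
res=[]
for s in (1,-1):
    h=manip.servo_line(p+by*.008*s,speed=.02,stop_force=3)
    e=np.array(current_ee_pos());print(s,h,(e-p)@by,(e-p)[2],current_ft_force());res.append((e-p)@by)
m=p+by*(sum(res)/2)
manip.servo_line(m,speed=.02);print(current_ee_pos(),current_ft_force(),current_t())
E
```

```text
[ 0.6259 -0.0308  0.2476] [0.7399 0.173  0.8762]
1 True 0.0028833950496432127 -8.566310877725081e-05 [0.1142 0.0718 1.8246]
-1 True -0.0037264377026526552 -6.905053852579446e-05 [ 0.5431 -0.3874  3.1507]
[ 0.6256 -0.0325  0.2475] [-0.0953 -2.7871  2.7893] 23.425
```

Blocked at +2.9 and -3.7 mm, so 6.6 mm of play against the expected 6.5. The hook is in the notch. Recentring, releasing and backing off.

```bash
python3 - <<'E'
from h import *
np.set_printoptions(precision=4,suppress=True)
bx,by=ax(-17)
p=np.array([.6259-.0001,-.0308-.0004,.2476])
manip.servo_line(p,speed=.02);manip.sleep(.2);print(current_ee_pos(),current_ft_force())
jaws.set_gripper(.025,30);print(current_width(),current_ft_force(),current_ee_pos())
np.save("hookrel.npy",current_ee_pos())
e=np.array(current_ee_pos())
print(manip.servo_line(e+[0,0,.05],speed=.1,stop_force=3),current_ft_force())
manip.servo_line(e+[0,0,.12],speed=.2)
manip.servo_line(e+[0,0,.12]-bx*.06,speed=.2)
w=wrist("w7")
s=vision.camera("side");cv2.imwrite("pics/s7.png",s["image"])
for d in spotter.regions_of("side","s_hook")[:3]: print("side",d["pixel"],d["conf"],d["mask"].sum())
for d in spotter.regions_of("wrist","s_hook")[:3]: print("wr",d["pixel"],d["conf"],d["mask"].sum())
print("pred tab side",proj(s,e+[0,0,.0208+.03]),"curl",proj(s,e+[0,0,.0208-.084]),"wr tab top",proj(w,e+[0,0,.0208+.046]))
for d in spotter.regions_of("side","basket_handle")[:3]: print("bh",d["pixel"],d["conf"])
print(current_t())
E
```

```text
[ 0.6259 -0.0312  0.2476] [ 0.7512 -3.1154  1.798 ]
0.025249897870834915 [-0.0296 -0.2246 -0.1085] [ 0.6253 -0.0302  0.2471]
False [-0.0191  0.4225 -0.8206]
side [192.9, 281.3] 0.63 343
wr [136.1, 322.4] 0.66 776
wr [111.9, 152.6] 0.55 22078
pred tab side [282.6362 186.7286] curl [285.0678 226.782 ] wr tab top [322.7469 142.7431]
bh [408.4, 303.4] 0.65
26.0333
```

The hook hangs on the bar: the detector places it at (281,193), and I predicted (283,187) to (285,227). Next is the basket. I'll view it with the tool flipped (yaw 180, so the camera stays clear of the bar later) and measure the dark handle numerically.

```bash
python3 - <<'E'
from h import *
np.set_printoptions(precision=4,suppress=True)
e=np.array(current_ee_pos());
manip.servo_line(e+[-.1,.05,.0],speed=.3)
for p,y in [((.392,.343,.16),180),((.392,.343,.002),180),((.392,.343,.002),0),((.52,.0,.1),163),((.53,.0,.17),163)]:
    j=kinematics.inverse_kinematics(list(p),[180,0,y]);print(p,y,None if j is None else np.round(j,0))
manip.goto([.40,.343,.16],[180,0,180])
jaws.set_gripper(.05,40)
r=wrist("w8");im=r["image"].astype(int)
print(current_t(),[proj(r,np.array(p)) for p in [(.370,.3432,.058),(.423,.3432,.058)]])
for d in spotter.regions_of("wrist","basket_handle")[:3]: print("bh",d["pixel"],d["conf"],d["mask"].sum())
for d in spotter.regions_of("wrist","dip_basket")[:3]: print("db",d["pixel"],d["conf"],d["mask"].sum())
E
```

```text
(0.392, 0.343, 0.16) 180 [ -2.  34. -61. 118.  39.  51.   4.]
(0.392, 0.343, 0.002) 180 [ -5.  53. -62. 123.  68.  50. -20.]
(0.392, 0.343, 0.002) 0 [ -40.   37.   -9.  125.   16.   19. -152.]
(0.52, 0.0, 0.1) 163 [  9.  28. -18. 122.  16.  32.  52.]
(0.53, 0.0, 0.17) 163 [  9.  22. -17. 118.  10.  41.  58.]
28.8 [array([321.1663, 185.2238]), array([321.2216, 256.3875])]
bh [293.1, 318.2] 0.81 8599
db [291.8, 319.8] 0.77 9659
```

```bash
python3 - <<'E'
from h import *
np.set_printoptions(precision=4,suppress=True)
im=cv2.imread("pics/w8.png");r=load("w8");g=im.astype(int)
for v in range(165,300,8):
    row=g[v,285:360].sum(1)//3; d=np.where(row<75)[0]+285
    print(v,(d.min(),d.max(),len(d)) if len(d) else None,end="; ")
m=((g.sum(2)<225)).astype(np.uint8);m[:,:285]=0;m[:,360:]=0;m[275:]=0;m[:160]=0
n,l,st,c=cv2.connectedComponentsWithStats(m);i=1+st[1:,4].argmax();print(st[i],c[i])
pts=cv2.findNonZero((l==i).astype(np.uint8));print(cv2.minAreaRect(pts))
cv2.imwrite("pics/m8.png",cv2.resize(im[150:480,160:480],(776,800))[:600] if 0 else cv2.resize(im[150:480,150:490],(618,600)))
E
```

```text
165 None; 173 (np.int64(326), np.int64(336), 11); 181 (np.int64(325), np.int64(338), 14); 189 (np.int64(325), np.int64(337), 13); 197 (np.int64(325), np.int64(337), 13); 205 (np.int64(325), np.int64(337), 13); 213 (np.int64(324), np.int64(336), 13); 221 (np.int64(324), np.int64(336), 13); 229 (np.int64(324), np.int64(336), 13); 237 (np.int64(324), np.int64(336), 13); 245 (np.int64(295), np.int64(348), 17); 253 (np.int64(293), np.int64(350), 19); 261 (np.int64(307), np.int64(352), 6); 269 None; 277 (np.int64(321), np.int64(351), 5); 285 None; 293 (np.int64(353), np.int64(353), 1); [ 322  171   17   84 1083] [330.3998 213.591 ]
((330.04376220703125, 212.5678253173828), (15.147567749023438, 83.09523010253906), 0.8550973534584045)
```

View pics/m8.png

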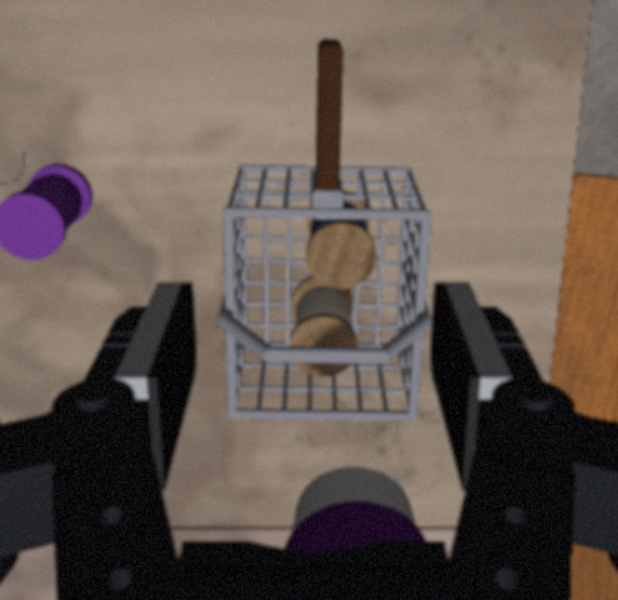

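The view shows the handle at column ≈330, rows 171–240, both natural spools inside the basket, and the hanger's top wire from (294,346) to (367,345). Computing positions.

```bash
python3 - <<'E'
from h import *
np.set_printoptions(precision=4,suppress=True)
r=load("w8")
print("tip",at_z(r,331.5,172,.058),"base",at_z(r,330,237,.058))
a,b=at_z(r,294.1,345.8,.092),at_z(r,367.3,345.3,.092);print("wire",a,b,(a+b)/2,np.linalg.norm(a-b))
print("rim near",at_z(r,150+225/1.818,150+212/1.818,.061),at_z(r,150+430/1.818,150+213/1.818,.061))
E
```

```text
tip [0.3608 0.3504 0.058 ] base [0.408  0.3496 0.058 ]
wire [0.4775 0.3241 0.092 ] [0.4771 0.3756 0.092 ] [0.4773 0.3499 0.092 ] 0.05143396612610576
rim near [0.4299 0.3081 0.061 ] [0.4304 0.3915 0.061 ]
```

Consistent with the basket dimensions: rim at -50, wire at -2.5, handle tip at -117. Basket origin is (0.480,0.350), yaw 0. Grasping and lifting, then checking for sag by image shift.

```bash
python3 - <<'E'
from h import *
np.set_printoptions(precision=4,suppress=True)
jaws.set_gripper(.032,40)
manip.servo_line([.385,.350,.06],speed=.2)
h=manip.servo_line([.385,.350,.001],speed=.06,stop_force=4);print(h,current_ee_pos(),current_ft_force())
jaws.set_gripper(0,120);p=np.array(current_ee_pos());print(p,current_width(),current_gripper_force(),current_ft_force())
a=wrist("w9")
manip.servo_line(p+[0,0,.03],speed=.05);manip.sleep(.3)
print(current_ee_pos(),current_ft_force(),current_torque(),current_width(),current_t())
b=wrist("w10")
f=lambda r:np.float32(cv2.cvtColor(r["image"],cv2.COLOR_BGR2GRAY))
A,B=f(a),f(b)
wire=proj(a,np.array([.4775,.35,.092]));print("wire px",wire)
u,v=wire.astype(int)
t=A[v-10:v+10,u-50:u+50].astype(np.uint8)
for dv in [40]:
    S=B[max(0,v-60):v+60,u-80:u+80].astype(np.uint8);m=cv2.matchTemplate(S,t,cv2.TM_CCOEFF_NORMED);_,mx,_,loc=cv2.minMaxLoc(m);print(mx,loc[0]-30,loc[1]-(v-10-max(0,v-60)))
E
```

```text
False [0.3851 0.3503 0.0013] [ 0.581   0.3753 -0.1521]
[0.3853 0.3501 0.0015] 0.006927887998095774 117.94721603393555 [-1.1666 -1.1856  5.1424]
[0.3852 0.35   0.0313] [ 0.4068  0.6284 -2.7489] [-0.0282  0.2797 -0.0078] 0.006883866961707829 32.4583
wire px [319.7777 635.8359]Traceback (most recent call last):
  File "<stdin>", line 17, in <module>
cv2.error: OpenCV(4.12.0) /io/opencv/modules/imgproc/src/templmatch.cpp:587: error: (-215:Assertion failed) corr.rows <= img.rows + templ.rows - 1 && corr.cols <= img.cols + templ.cols - 1 in function 'crossCorr'
```

Lifted (2.7 N). The wire is out of the wrist view, so I'll measure any sag by touching the basket's underside back down lightly.

```bash
python3 - <<'E'
from h import *
np.set_printoptions(precision=4,suppress=True)
h=manip.servo_line([.385,.350,.0],speed=.03,stop_force=1.3);print(h,current_ee_pos(),current_ft_force(),current_torque())
manip.servo_line([.385,.350,.05],speed=.08);manip.sleep(.2)
print(current_ee_pos(),current_ft_force(),current_torque(),current_t())
s=vision.camera("side")
for d in spotter.regions_of("side","basket_handle")[:2]: print(d["pixel"],d["conf"],d["mask"].sum())
b=np.array([.480,.350,.0485]);print([proj(s,b+np.array(k)) for k in [(0,0,0),(0,0,.061),(-.0025,0,.092)]])
cv2.imwrite("pics/s11.png",s["image"])
E
```

```text
True [0.3847 0.3498 0.0016] [-0.2887 -0.6475  4.175 ] [ 0.0435 -0.1006  0.0099]
[0.3847 0.3496 0.0495] [-0.4521  0.6122 -2.3119] [-0.0362  0.1755 -0.0116] 34.3917
[395.9, 298.0] 0.8 2201
[261.4, 288.4] 0.55 2164
[array([298.0737, 396.5066]), array([296.935 , 376.2467]), array([297.5812, 365.6726])]
```

No sag. Carrying the basket to the standoff in front of the hook.

```bash
cat >> h.py <<'E'
H=np.array([.6258,-.0312,.2684]);HX,HY=ax(-17)
def wp(x,z): return H+HX*(x*1e-3-.0925)+np.array([0,0,z*1e-3-.0905])
E
python3 - <<'E'
from h import *
np.set_printoptions(precision=4,suppress=True)
q=wp(-110,-76)
manip.servo_line([.385,.350,q[2]],speed=.12)
manip.servo_line(q,ori=[180,0,163],speed=.16);manip.sleep(.2)
print(current_ee_pos(),q,current_ft_force(),current_torque(),current_joint_positions(),current_t())
s=vision.camera("side");cv2.imwrite("pics/s12.png",s["image"])
for n in("basket_handle","s_hook","spool_a"):
  for d in spotter.regions_of("side",n)[:4]: print(n,d["pixel"],d["conf"],d["mask"].sum())
W=np.array(current_ee_pos())+HX*.0925+[0,0,.0905]
print("wire mid",proj(s,W),"ends",proj(s,W+HY*.022),proj(s,W-HY*.022))
print("hook: org",proj(s,H),"curl bottom",proj(s,H+[0,0,-.1]),"tab",proj(s,H+[0,0,.046]), "tip",proj(s,H-HX*.014+[0,0,-.074]))
for d in spotter.regions_of("side","s_hook")[:1]:
  vv,uu=np.where(d["mask"]);print("mask rows",vv.min(),vv.max(),[(v,uu[vv==v].min(),uu[vv==v].max()) for v in range(vv.min(),vv.max()+1,4) if (vv==v).any()])
E
```

```text
[0.4322 0.0285 0.1019] [0.4321 0.028  0.1019] [ 0.6446  0.2135 -2.8133] [0.1213 0.2385 0.0198] [ 31.564   31.3564 -54.8677 131.3447  43.8305  37.902   16.9689] 37.4583
s_hook [194.6, 283.0] 0.89 375
spool_a [364.3, 283.3] 0.88 304
spool_a [361.0, 328.7] 0.84 285
spool_a [261.8, 328.9] 0.65 248
spool_a [253.7, 313.2] 0.51 179
wire mid [322.6983 237.1189] ends [317.7381 241.7742] [327.5427 232.5724]
hook: org [283.2281 197.259 ] curl bottom [285.3199 231.6815] tab [282.2014 180.3621] tip [289.4633 224.6688]
mask rows 179 231 [(179, np.int64(278), np.int64(282)), (183, np.int64(277), np.int64(287)), (187, np.int64(277), np.int64(287)), (191, np.int64(277), np.int64(287)), (195, np.int64(278), np.int64(287)), (199, np.int64(283), np.int64(288)), (203, np.int64(285), np.int64(289)), (207, np.int64(285), np.int64(289)), (211, np.int64(285), np.int64(289)), (215, np.int64(282), np.int64(287)), (219, np.int64(278), np.int64(282)), (223, np.int64(278), np.int64(280)), (227, np.int64(279), np.int64(289)), (231, np.int64(283), np.int64(286))]
```

The hook mask matches prediction (rows 179–231, tip at 289). Inserting with light force stops.

```bash
python3 - <<'E'
from h import *
np.set_printoptions(precision=4,suppress=True)
for (x,z),sp in [((-27,-76),.06),((-27,-60),.05),((-12,-60),.04),((-5,-69),.04),((0,-79),.04)]:
    f=np.array(current_ft_force())
    h=manip.servo_line(wp(x,z),speed=sp,stop_force=2.5)
    print(x,z,h,np.array(current_ee_pos())-wp(x,z),np.array(current_ft_force())-f,current_t())
    if h: break
s=vision.camera("side");cv2.imwrite("pics/s13.png",s["image"])
for n in("s_hook","basket_handle"):
  for d in spotter.regions_of("side",n)[:1]: vv,uu=np.where(d["mask"]);print(n,d["pixel"],d["conf"],vv.min(),vv.max(),uu.min(),uu.max())
E
```

```text
-27 -76 False [-0.0005  0.0001 -0.    ] [-1.0935  0.1748  0.2582] 39.2417
-27 -60 False [ 0.0003 -0.0001  0.0005] [ 0.6582  0.0591 -1.289 ] 39.7083
-12 -60 False [ 0.0001 -0.     -0.0002] [-0.7012  1.1781  0.5738] 40.2333
-5 -69 False [-0.0002 -0.     -0.0004] [ 0.166  -1.1889  1.1396] 40.6667
0 -79 False [-0.0001 -0.     -0.0003] [ 0.6306 -0.1328 -0.2224] 41.1
s_hook [193.0, 285.5] 0.61 179 231 276 288
basket_handle [251.2, 292.2] 0.74 241 260 286 295
```

```bash
python3 - <<'E'
from h import *
np.set_printoptions(precision=4,suppress=True)
manip.sleep(.2);print(current_ft_force(),current_torque())
h=manip.servo_line(wp(0,-95),speed=.015,stop_force=1.5)
print(h,(np.array(current_ee_pos())-H)[2]*1e3+90.5,current_ft_force(),current_torque(),current_t())
s=vision.camera("side");cv2.imwrite("pics/s14.png",s["image"])
for d in spotter.regions_of("side","s_hook")[:1]: vv,uu=np.where(d["mask"]);print(d["pixel"],d["conf"],vv.min(),vv.max(),uu.min(),uu.max())
E
```

```text
[ 0.3802  0.4947 -1.9632] [0.079  0.2239 0.0026]
True -88.8328636631623 [-0.0291  0.0201  1.7835] [-0.0381 -0.0876 -0.0015] 42.125
[191.9, 282.8] 0.82 180 232 277 290
```

Contact is at -88.8 mm, the exact seat depth, and the weight is carried. Easing the preload, releasing gently and withdrawing.

```bash
python3 - <<'E'
from h import *
np.set_printoptions(precision=4,suppress=True)
e=np.array(current_ee_pos())
manip.servo_line(e+[0,0,.0005],speed=.01);manip.sleep(.2);print(current_ft_force(),current_torque())
for w in (.010,.014,.022,.036): jaws.set_gripper(w,20)
print(current_width(),current_ft_force(),current_t())
e=np.array(current_ee_pos())
print(manip.servo_line(e-HX*.06,speed=.06,stop_force=2),current_ft_force())
e=np.array(current_ee_pos());manip.servo_line(e-HX*.03+[0,0,.10],speed=.15)
manip.sleep(.5)
M=[]
for k in range(2):
    s=vision.camera("side")
    M.append(s["image"].astype(int))
    for n in("s_hook","dip_basket","basket_handle","spool_a"):
        for d in spotter.regions_of("side",n)[:4]: vv,uu=np.where(d["mask"]);print(n,d["pixel"],round(d["conf"],2),vv.min(),vv.max(),uu.min(),uu.max())
    manip.sleep(1)
print(np.abs(M[0]-M[1])[170:300,240:360].mean(), np.abs(M[0]-M[1])[380:470,100:200].mean(),current_t(),current_ee_pos())
B=H+[0,0,-.089-.092]
print("pred basket bottom",proj(s,B),"rims",[proj(s,B+HX*a+HY*b+[0,0,.061]) for a in(-.05,.05) for b in (-.042,.042)],"handle tip",proj(s,B-HX*.1145+[0,0,.048]))
E
```

```text
[-0.0467 -0.3306  0.9759] [-0.005  -0.0826  0.0553]
0.03598832513402569 [-0.6437  0.7096  0.201 ] 43.675
False [ 0.2215 -0.5503 -0.6876]
s_hook [186.4, 283.8] 0.64 181 209 277 287
dip_basket [249.7, 290.4] 0.98 223 270 260 323
dip_basket [195.8, 283.3] 0.74 179 231 277 289
basket_handle [251.7, 287.7] 0.87 226 271 259 323
spool_a [365.8, 279.7] 0.86 353 377 274 288
spool_a [360.0, 330.5] 0.79 349 372 324 337
spool_a [244.1, 277.6] 0.62 238 255 272 283
spool_a [253.0, 291.8] 0.62 243 262 285 295
s_hook [195.3, 283.1] 0.67 180 231 277 289
dip_basket [248.2, 294.4] 0.68 226 269 260 323
basket_handle [250.4, 289.7] 0.83 224 271 259 323
basket_handle [247.5, 291.2] 0.74 243 263 285 296
spool_a [359.5, 329.7] 0.84 349 372 324 337
spool_a [365.3, 281.4] 0.52 355 376 275 287
spool_a [250.4, 291.6] 0.45 243 261 285 295
spool_a [192.0, 282.8] 0.36 180 229 277 288
0.5540384615384616 0.45325925925925925 48.6667 [0.4514 0.0217 0.1896]
pred basket bottom [286.8866 257.4632] rims [array([311.5101, 235.8928]), array([292.6315, 253.0911]), array([279.3035, 224.4142]), array([259.6626, 240.557 ])] handle tip [324.5063 256.7349]
```

The basket hangs where predicted (columns 259–323) and isn't moving (image difference is at noise level). Both spools are inside, the hook is unmoved and the gripper is clear. Handing in.

```bash
python3 -c "
from rig import *
print(current_ft_force(),ticket.sign_off())"
```

```text
the job is handed in; nothing more can be done
[0.11552383 0.2747838  0.75450949] None
```

I handed the job in at about 49 s of the 72 s: the S-hook sits in the bar's notch (6.6 mm of sideways play), and the basket hangs still in its lower curl with both spools inside. The stops on the bar were set at 3 N or less. My first grasp closed on empty air above the hook because the fingertips end about 35 mm short of the stated tool point. I did not re-measure the bowl, tape roll and pen cup at the end.

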